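# Wedge the sliding lid onto the pantry capsule box

### The job

Close the wooden coffee-capsule box: take its sliding lid by the grip bar, start the lid's narrow end in the dovetail ways at the wide end of the box and slide it along until it wedges tight between the side walls and stays so when you let go. Push it home firmly by feel, but do not force it, or the thin wall will split. Leave the jar, the tin and the bowl where they stand.

Things in the scene. Friction and masses are not known exactly. Their poses are not given: they have to be found in the camera images.
- lid_bar (a point): centre of the grip bar of the loose lid: a plain wooden bar 18 mm thick (along the lid's x), 70 mm long (along y) and 34 mm high, standing across the top face of the lid; this point is 17 mm above the lid's top face and 29 mm above its underside. x points along the lid to its narrow end, z up
- lid_centre (a point): middle of the lid's board, half-way up its 12 mm thickness and 30 mm ahead (+x) of the bar's centre. The lid is a flat wooden board 200 mm long, about 0.21 kg, tapered in plan: its underside is 128 mm wide at the rear end and 108 mm at the narrow end (+x); both long edges are bevelled inward and the top face is 11 mm narrower than the underside all along. Axes as lid_bar
- lid_nose (a point): middle of the lower edge of the lid's narrow end, 100 mm ahead of lid_centre and 6 mm below it. Same axes
- way (a point): middle of the dovetail way on top of the box, at the level of the two ledges on which the lid's underside slides, 75 mm above the worktop. x points along the way from its wide mouth to its narrow end, each 100 mm away, z up. When the lid wedges, lid_centre is within about 12 mm of this point along x, earlier or later as the wood has swollen: there is no other stop
- way_mouth (a point): middle of the wide mouth of the way, at ledge level; same axes. The way is open at both ends and has the lid's own taper and undercut: between its rails it is 128 mm wide at the mouth and 108 mm at the far end at ledge level, 11 mm less at the top of the 12 mm high rails. So only about the first 70 mm of the nose can be laid in from above; the rest must slide
- capsule_box: the box under the way, screwed to the worktop: 200 mm long (x), 156 wide, 87 high to the rail tops; origin at the middle of its underside. The lid slides with 1 to 2 N, then grips in its last few mm: pushed along x with 10 to 13 N it is tight and holds when let go; if it binds askew, ease off and push again. Over about 16 N may split the wall
- jar_mid (a point): bystander: middle of a glass jar with a steel lid, 72 mm across, 100 mm high
- tin_mid (a point): bystander: middle of a tin, 76 mm across, 115 mm high
- bowl_mid (a point): bystander: middle of a small white bowl, 110 mm across, 45 mm high
There are look-alikes about, which are no part of the job. Leave any purple look-alike of the part that bears lid_bar alone.

How it is judged:
By the outcome, as a careful person would: the job done as asked, in the order asked, and still so for the second after the job is handed in, with the robot touching nothing.
It also fails if it takes over 54 s, if anything falls off the work surface, if the arm or the gripper's body presses on something with over 40 N, if the wrist force passes 120 N, or if a joint passes its speed limit or range.

### The arm

A 6-joint arm with a two-finger parallel gripper is mounted at the origin on the work surface. World frame = base frame: x ahead of the robot, y to its left, z up, the work surface at z = 0. Lengths are in m, angles in rad, forces in N, time in s.
With the tool pointing down it reaches from about 0.325 to 0.775 m from the base axis. Payload 9.3 kg.
Tool frame: the origin (TCP) lies where the fingers leave the gripper's body, on its centre line; the fingertips stand 73 mm ahead of it and the grasp point (between the pads) lies 54 mm ahead of it; x points along the fingers, y is the direction in which the jaws open and shut, and the axes are right-handed (so a half turn about x gives the same grasp; the last joint's range is limited). The gripper opens to 85 mm and grips with 20 to 120 N. Pads are 22 mm wide; open, the fingers measure 114 mm over their backs; the gripper's body (76 mm by 85 mm) begins 54 mm behind the grasp point. The pads swing forward as they close: fully open they stand 13 mm farther back than shut.
Start: joints at [1.072, 0.259, 0.021, 1.334, 0, 1.418], TCP at [0.186, 0.517, 0.304] pointing down, gripper open.
Joint ranges: [-3.04, 3.04], [-0.91, 1.82], [-1.04, 1.36], [-1.92, 1.95], [-1.52, 1.45], [-3.14, 3.14]. Speed limits (rad/s): [2.22, 2.22, 2.79, 3.14, 3.14, 3.14].

### API

Orientations are given as a rotation vector (axis times angle).
In Python, from rig import bot gives the robot as it stands. The module is installed in compiled form; this text tells all that it offers. Calls block until the motion is done:
- bot.reach(position, orientation): joint-space move of the TCP to a pose.
- bot.servo_line(position, rotation=None, vel=0.15, until_force=None): straight line of the TCP; rotation=None keeps the orientation; vel is the mean speed in m/s. With until_force (N) it stops when the force on the tool has changed by that much, and returns True; else False.
- bot.movej(angles): joint-space move.
- bot.set_gripper(opening, f_grip=None): finger opening in m; f_grip is the grip in N (None keeps the last); returns when the fingers have stopped.
- bot.pause(seconds).
- bot.inverse_kinematics(position, orientation): joint angles nearest the present ones, or None.
- bot.state(): the state.
- bot.camera(name): name is "side" or "top"; returns (picture, depth): 400x640x3 uint8, blue, green, red; 400x640 float32, m along the optical axis (not along the pixel's ray), 0 where there is no reading.
- bot.camera_info(name): a dict with "camera_matrix" (3x3 intrinsics, pixels), "extrinsics" (4x4, takes a point from world to camera coordinates). Camera axes: x right, y up, looking along -z (the intrinsics and any distortion apply to the point x, -y, -z); pixel columns grow to the right and rows downward; lengths in m; the calibration is good to about 2 mm. A picture is of the moment at which its call begins. camera_info takes no time and is no camera call.
A pose or a line that the arm cannot do raises bot.Unreachable and nothing moves.
- bot.close_job(): hands the job in, once; it reports no verdict.
The state is a dict: "time": time; "joint_pos": joint angles; "qvel": joint speeds; "joint_torque": joint torques, N m; "tcp_pos": TCP position; "eef_rot": TCP orientation; "wrist_force": force on the tool from outside, world axes, zero at the start; "moment": the same for the moment, N m; "grip_width": finger opening in m.
Only numpy, scipy, OpenCV 4.12 (cv2) and the standard library are available. Lean on these libraries where they do the work, as an engineer would, in place of code of your own. Each camera call takes 0.05 s, during which the arm holds its last target. There are 200 camera calls.

## Working session

There is one attempt and no reset: what is moved stays moved. The work goes in short steps, each a Python script; the robot and the scene stay as the last script left them, time stands still between calls to the robot, and variables do not carry over. Pictures are saved under pics/ and viewed, on a budget of 10 in all, crops included, one or two more only if the job needs it, and the job is handed in when it is done.

```bash
mkdir -p pics; ls; python3 - <<'E'
from rig import bot
import cv2,numpy as np
for n in("side","top"):
    p,d=bot.camera(n);i=bot.camera_info(n)
    cv2.imwrite(f"pics/{n}0.png",p);np.savez(f"{n}0.npz",p=p,d=d,K=i["camera_matrix"],E=i["extrinsics"])
    print(n,{k:np.round(v,4).tolist() if not isinstance(v,str) else v for k,v in i.items()},(d>0).mean())
print(bot.state())
E
```

```text
pics
side {'camera_matrix': [[472.6447, 0.0, 321.4232], [0.0, 472.6447, 196.646], [0.0, 0.0, 1.0]], 'extrinsics': [[-0.9976, -0.0651, -0.0226, 0.533], [0.0255, -0.6539, 0.7562, -0.1407], [-0.064, 0.7538, 0.654, -1.2255], [0.0, 0.0, 0.0, 1.0]]} 0.99594921875
top {'camera_matrix': [[443.093, 0.0, 317.7953], [0.0, 443.093, 197.4753], [0.0, 0.0, 1.0]], 'extrinsics': [[-0.0249, -0.9997, -0.0012, -0.0694], [0.9864, -0.0247, 0.1624, -0.5603], [-0.1624, 0.0028, 0.9867, -1.4781], [0.0, 0.0, 0.0, 1.0]]} 0.9959765625
{'time': 0.1, 'joint_pos': array([ 1.07238838e+00,  2.59128377e-01,  2.08851797e-02,  1.33369824e+00,
       -2.93957101e-05,  1.41820266e+00]), 'qvel': array([-2.08032640e-03, -2.03471172e-03,  2.80515266e-04,  2.71720535e-04,
        5.79849329e-05,  8.72014021e-04]), 'joint_torque': array([ 4.39365525e-03, -5.56693089e+01,  3.45071733e+01,  1.15944815e-02,
       -2.13987109e-04,  6.03045549e-06]), 'tcp_pos': array([0.18636509, 0.51730522, 0.30334936]), 'eef_rot': array([ 0.27050661,  1.5540484 , -0.27223278]), 'wrist_force': array([-0.47579082, -0.91499381, -0.57694148]), 'moment': array([-0.00987211,  0.02707729,  0.06092017]), 'grip_width': 0.08549631852889433}
```

View pics/side0.png

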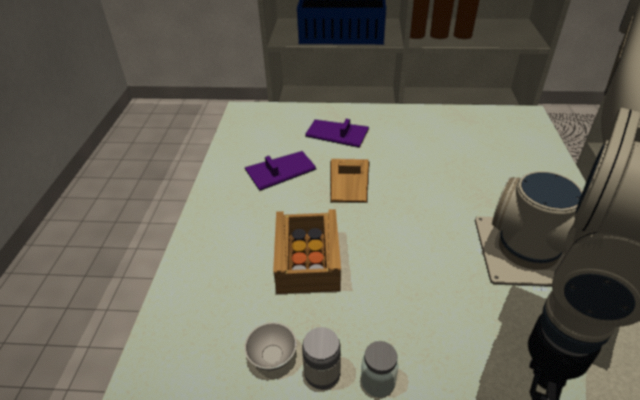

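View pics/top0.png

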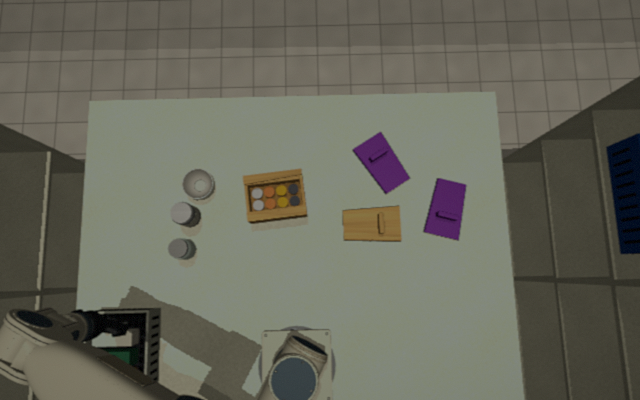

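The top view shows the wooden lid at (372,223), with its bar at (381,222). The two look-alikes are purple, at (381,162) and (445,209). The box is at (275,196), the bowl at (199,184), the tin at (184,214) and the jar at (181,249). I choose the wooden lid and check it with a close crop.

```bash
cat > h.py <<'E'
import numpy as np,cv2
def cloud(z):
    K,E,d=z["K"],z["E"],z["d"];v,u=np.mgrid[:400,:640]
    c=np.stack([(u-K[0,2])/K[0,0]*d,-(v-K[1,2])/K[1,1]*d,-d],-1)
    return (c-E[:3,3])@E[:3,:3]
def px(z,P):
    c=np.atleast_2d(P)@z["E"][:3,:3].T+z["E"][:3,3];K=z["K"]
    return np.c_[K[0,2]-K[0,0]*c[:,0]/c[:,2],K[1,2]+K[1,1]*c[:,1]/c[:,2]]
def ray(z,u,v,h):
    K,E=z["K"],z["E"];r=E[:3,:3].T@np.array([(u-K[0,2])/K[0,0],-(v-K[1,2])/K[1,1],-1.]);o=-E[:3,:3].T@E[:3,3]
    return o+r*(h-o[2])/r[2]
E
python3 - <<'E'
from h import *
t=np.load("top0.npz");s=np.load("side0.npz")
def crop(z,x0,y0,w,h,f): return cv2.resize(z["p"][y0:y0+h,x0:x0+w],(w*f,h*f),interpolation=cv2.INTER_CUBIC)
a=np.hstack([crop(t,235,160,80,70,5),crop(t,335,190,80,70,5)])
b=np.hstack([crop(s,265,200,80,50*2-10,5)[:,:400],np.pad(crop(s,320,150,60,60,5),((0,150),(0,100),(0,0)))])
im=np.vstack([a,b[:,:800]]);im=cv2.resize(im,(700,int(im.shape[0]*.875)))[:600]
cv2.imwrite("pics/crop1.png",im);print(im.shape)
for n,z,(bx,lx) in(("top",t,((240,312,165,226),(338,408,202,246))),("side",s,((270,345,205,295),(326,374,155,205)))):
    P=cloud(z)
    for nm,(x0,x1,y0,y1) in(("box",bx),("lid",lx)):
        Q=P[y0:y1,x0:x1].reshape(-1,3);Q=Q[z["d"][y0:y1,x0:x1].ravel()>0]
        for lo,hi in((.004,.02),(.02,.06),(.07,.082),(.082,.1),(.035,.06)):
            m=(Q[:,2]>lo)&(Q[:,2]<hi)
            if m.sum()>5:
                q=Q[m];print(n,nm,lo,hi,m.sum(),q.mean(0).round(4),np.median(q[:,2]).round(4),cv2.minAreaRect((q[:,:2]*1000).astype(np.float32)))
    f=P[300:320,200:230];print("table z",np.median(f[...,2]) if n=="top" else np.median(P[150:200,400:450,2]))
E
```

```text
(600, 700, 3)
top box 0.004 0.02 859 [0.5816 0.0623 0.0096] 0.0096 ((578.8616333007812, 66.92192077636719), (253.41738891601562, 215.9698944091797), 88.72698974609375)
top box 0.02 0.06 834 [0.5578 0.0661 0.0388] 0.0386 ((552.0579833984375, 62.336830139160156), (129.6898956298828, 200.67645263671875), 5.695237159729004)
top box 0.07 0.082 484 [0.5713 0.0533 0.0759] 0.0756 ((566.4493408203125, 63.923439025878906), (157.80429077148438, 200.2704315185547), 5.752870559692383)
top box 0.082 0.1 844 [0.5634 0.0704 0.0877] 0.0874 ((566.5173950195312, 63.444766998291016), (157.40789794921875, 199.83106994628906), 6.0798020362854)
top box 0.035 0.06 688 [0.5603 0.0663 0.0404] 0.0394 ((552.06103515625, 62.54228973388672), (128.6075897216797, 200.91836547851562), 5.991045951843262)
top lid 0.004 0.02 1858 [ 0.4665 -0.2687  0.0115] 0.0117 ((468.684326171875, -273.02398681640625), (241.90875244140625, 151.235107421875), 88.60697174072266)
top lid 0.02 0.06 154 [ 0.4657 -0.2879  0.0399] 0.0443 ((466.7802734375, -260.24365234375), (97.77738189697266, 182.81690979003906), 0.1274075210094452)
top lid
[... 760 characters left out ...]
 205.8816375732422), 6.071980953216553)
side box 0.035 0.06 1530 [0.5655 0.0707 0.043 ] 0.0403 ((566.639892578125, 64.89892578125), (154.35604858398438, 198.74386596679688), 6.202866554260254)
side lid 0.004 0.02 1437 [ 0.466  -0.2536  0.0126] 0.0132 ((465.06817626953125, -281.75445556640625), (150.80950927734375, 239.77386474609375), 1.0951558351516724)
side lid 0.02 0.06 235 [ 0.4669 -0.2935  0.0379] 0.04 ((463.7391662597656, -260.71917724609375), (68.77276611328125, 99.8294677734375), 6.038451671600342)
side lid 0.035 0.06 145 [ 0.4665 -0.2953  0.0444] 0.0456 ((467.6200256347656, -296.50775146484375), (68.0500259399414, 24.713472366333008), 3.363501787185669)
table z 0.0011369472527467599
```

View pics/crop1.png

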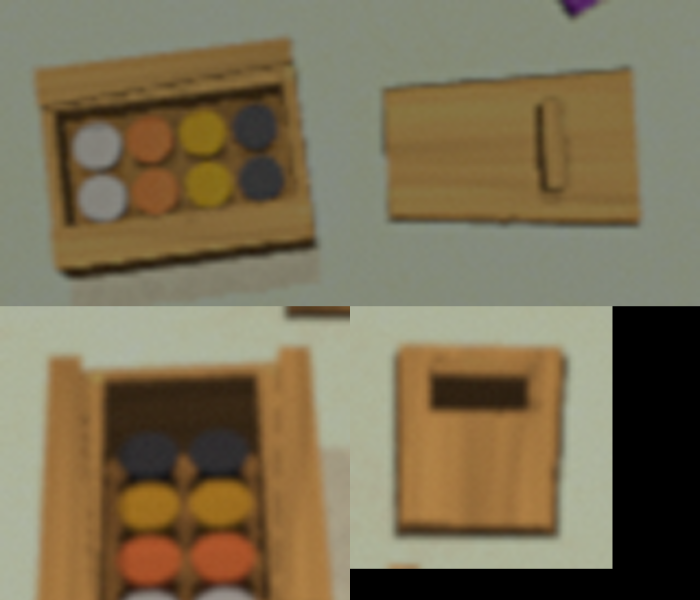

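The crop shows a plain wooden lid with its narrow end to the left (+y) and its bar nearer the wide end. The box's rails are thinner at the right end, so the mouth is at the −y end and the way runs roughly along +y. Next I fit both poses by silhouette in the two views.

```bash
cat > fit.py <<'E'
from h import *
from scipy.optimize import minimize
def tf(p,L): # local (x fwd,y,z) -> world
    c,s=np.cos(p[2]),np.sin(p[2]);L=np.array(L)
    return np.c_[p[0]+c*L[:,0]-s*L[:,1],p[1]+s*L[:,0]+c*L[:,1],L[:,2]]
def lidpts(z0=0.):
    b=[(-.1,.064,0),(-.1,-.064,0),(.1,-.054,0),(.1,.054,0)]
    t=[(x,np.sign(y)*(abs(y)-.0055),.012) for x,y,_ in b]
    return [np.array(b+t)+[0,0,z0],np.array([(-.03+a,c,h) for a in(-.009,.009) for c in(-.035,.035) for h in(.012,.046)])+[0,0,z0]]
box=[np.array([(a,b,h) for a in(-.1,.1) for b in(-.078,.078) for h in(0,.087)])]
def render(z,p,parts,f=8):
    m=np.zeros((400,640),np.float32)
    q=[px(z,tf(p,P)) for P in parts];al=np.vstack(q);x0,y0=np.floor(al.min(0)).astype(int)-2;x1,y1=np.ceil(al.max(0)).astype(int)+3
    b=np.zeros(((y1-y0)*f,(x1-x0)*f),np.uint8)
    for k in q:
        h=cv2.convexHull(((k-[x0,y0]+.5)*f*16-8).astype(np.int32));cv2.fillPoly(b,[h],255,shift=4)
    m[y0:y1,x0:x1]=cv2.resize(b,(x1-x0,y1-y0),interpolation=cv2.INTER_AREA)/255.
    return m
def fit(views,p0,parts):
    def cost(p):
        return sum(np.abs(render(z,p,parts)-m).sum() for z,m in views)
    r=minimize(cost,p0,method="Nelder-Mead",options=dict(initial_simplex=np.array(p0)+np.array([[0,0,0],[.006,0,0],[0,.006,0],[0,0,.06]]),xatol=1e-4,fatol=.1))
    return r.x,r.fun
E
python3 - <<'E'
from fit import *
t=np.load("top0.npz");s=np.load("side0.npz")
def mask(z,x0,x1,y0,y1,ref=None):
    b=z["p"];lab=cv2.cvtColor(b,cv2.COLOR_BGR2LAB).astype(float)[...,2]
    r=lab[y0:y1,x0:x1];lo=np.median(np.r_[r[0],r[-1]]);hi=np.percentile(r,80)
    m=np.zeros((400,640),np.float32);m[y0:y1,x0:x1]=np.clip((r-lo)/(hi-lo)*1.6-.3,0,1);return m
def dmask(z,x0,x1,y0,y1,h): 
    P=cloud(z)[...,2];m=np.zeros((400,640),np.float32);m[y0:y1,x0:x1]=P[y0:y1,x0:x1]>h;return m
import itertools
T=(335,410,200,248);S=(322,376,152,208)
mt,ms=mask(t,*T),mask(s,*S)
for nm,v in(("both",[(t,mt),(s,ms)]),("top",[(t,mt)]),("side",[(s,ms)])):
    print("lid",nm,fit(v,[.467,-.265,1.57],lidpts()),[m.sum() for _,m in v])
bt=dmask(t,236,316,160,230,.012);bs=dmask(s,265,350,200,298,.012)
for nm,v in(("both",[(t,bt),(s,bs)]),("top",[(t,bt)]),("side",[(s,bs)])):
    print("box",nm,fit(v,[.566,.064,1.675],box),[m.sum() for _,m in v])
# rail inner edges in box frame
c,s_=np.cos(1.675),np.sin(1.675)
for z in(t,s):
    P=cloud(z).reshape(-1,3);d=P[:,:2]-[.5663,.0637];x=d@[c,s_];y=d@[-s_,c]
    for x0 in np.arange(-.09,.1,.03):
        m=(abs(x-x0)<.012)&(P[:,2]>.083)&(P[:,2]<.095)&(abs(y)<.085)
        print(round(x0,2),[(round(q.min()*1e3),round(q.max()*1e3)) if len(q) else 0 for q in(y[m&(y<0)],y[m&(y>0)])])
E
```

```text
lid both (array([ 0.46756446, -0.26943333,  1.57159622]), np.float64(487.6078186035156)) [np.float32(1818.7365), np.float32(1331.0334)]
lid top (array([ 0.46810804, -0.26854103,  1.57182931]), np.float64(119.20838165283203)) [np.float32(1818.7365)]
lid side (array([ 0.46800239, -0.28099499,  1.59142691]), np.float64(326.7078552246094)) [np.float32(1331.0334)]
box both (array([0.56624797, 0.06274596, 1.67307043]), np.float64(1287.10595703125)) [np.float32(2490.0), np.float32(4688.0)]
box top (array([0.56708031, 0.06381235, 1.67181214]), np.float64(504.7921447753906)) [np.float32(2490.0)]
box side (array([0.56682639, 0.05255376, 1.67316108]), np.float64(683.8274536132812)) [np.float32(4688.0)]
-0.09 [(-79, -53), (59, 78)]
-0.06 [(-78, -48), (57, 78)]
-0.03 [(-78, -47), (56, 78)]
0.0 [(-78, -52), (53, 78)]
0.03 [(-77, -52), (52, 79)]
0.06 [(-78, -50), (52, 78)]
0.09 [(-78, -46), (51, 78)]
-0.09 [(-76, -58), (58, 77)]
-0.06 [(-77, -57), (57, 78)]
-0.03 [(-77, -54), (55, 79)]
0.0 [(-76, -53), (54, 79)]
0.03 [(-77, -53), (52, 79)]
0.06 [(-76, -50), (51, 79)]
0.09 [(-77, -49), (49, 78)]
```

```bash
cat > arm.py <<'E'
from rig import bot
import numpy as np
from scipy.spatial.transform import Rotation as R
LY=1.572;BX=np.array([.5668,.0635]);BY=1.672
def rv(yaw):
    x=np.array([0,0,-1.]);y=np.array([np.cos(yaw),np.sin(yaw),0]);return R.from_matrix(np.c_[x,y,np.cross(x,y)]).as_rotvec()
def way(x,y=0.,by=BY,bx=BX): return bx+x*np.array([np.cos(by),np.sin(by)])+y*np.array([-np.sin(by),np.cos(by)])
def st(m=""):
    s=bot.state();print(m,round(s["time"],2),"tcp",s["tcp_pos"].round(4),"F",s["wrist_force"].round(2),"M",s["moment"].round(2),"w",round(s["grip_width"],4));return s
E
python3 - <<'E'
from arm import *
lb=np.array([.4675,-.2975])
for o in(0,np.pi):
    for n,p,y in(("grasp",[*lb,.09],LY),("in",[*way(-.03),.165],BY),("pre",[*way(-.24),.165],BY)):
        q=bot.inverse_kinematics(p,rv(y+o));print(n,o,None if q is None else np.round(q,2))
E
```

```text
grasp 0 [-0.72  0.41 -0.33  0.82  0.   -0.72]
in 0 [-0.09  0.37 -0.19  1.02  0.   -0.19]
pre 0 [-0.42  0.44 -0.07  1.06  0.   -0.53]
grasp 3.141592653589793 [-0.72  0.41 -0.33  0.82  0.    2.42]
in 3.141592653589793 [-0.09  0.37 -0.19  1.02 -0.    2.95]
pre 3.141592653589793 [-0.42  0.44 -0.07  1.06 -0.    2.62]
```

```bash
python3 - <<'E'
from arm import *
lb=np.array([.4675,-.2975])
bot.reach([*lb,.26],rv(LY));st("above")
bot.set_gripper(.05,60)
bot.servo_line([*lb,.13],vel=.15)
print(bot.servo_line([*lb,.092],vel=.06,until_force=8));st("down")
bot.set_gripper(0,60);st("closed")
bot.servo_line([*lb,.20],vel=.1);s=st("lift")
import cv2
for n in("side","top"):
    p,d=bot.camera(n);i=bot.camera_info(n);np.savez(f"{n}1.npz",p=p,d=d,K=i["camera_matrix"],E=i["extrinsics"])
    x0,y0,w,h=((280,80,160,150) if n=="side" else (310,150,160,150))
    cv2.imwrite(f"pics/{n}1.png",cv2.resize(p[y0:y0+h,x0:x0+w],None,fx=2.5,fy=2.5))
a=cv2.imread("pics/side1.png");b=cv2.imread("pics/top1.png");cv2.imwrite("pics/lift.png",np.hstack([a,b]))
E
```

```text
above 3.12 tcp [ 0.4678 -0.2969  0.2601] F [0.06 0.15 0.76] M [-0.01  0.01  0.01] w 0.0858
False
down 5.37 tcp [ 0.4676 -0.2976  0.092 ] F [-0.57  0.41 -0.56] M [-0.03 -0.03 -0.03] w 0.0502
closed 5.76 tcp [ 0.4677 -0.2976  0.0925] F [-0.77  1.07  6.07] M [0.21 0.09 0.09] w 0.0171
lift 6.99 tcp [ 0.4673 -0.2973  0.1993] F [-0.62 -0.9  -2.8 ] M [-0.02 -0.01 -0.01] w 0.0172
```

View pics/lift.png

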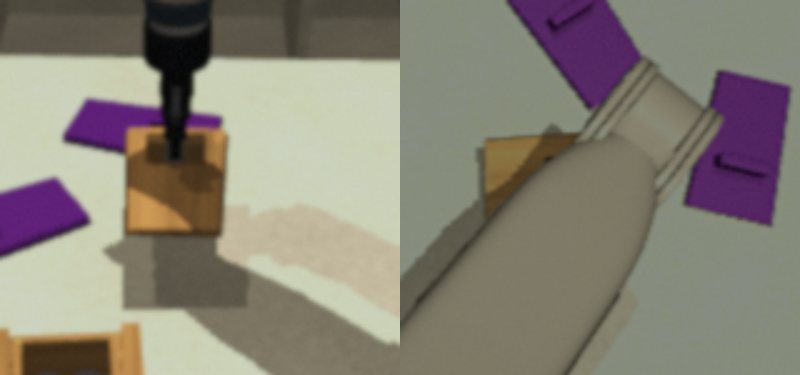

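The lid is in the grip bar-first and looks level, with its nose toward the box; the side crop spans about (125,130)–(225,235). Now I measure its pose in the hand from depth.

```bash
python3 - <<'E'
from fit import *
for n in("side","top"):
    z=np.load(n+"1.npz");P=cloud(z);lab=cv2.cvtColor(z["p"],cv2.COLOR_BGR2LAB).astype(int)[...,2]
    m=(P[...,2]>.095)&(P[...,2]<.14)&(abs(P[...,0]-.467)<.075)&(P[...,1]>-.40)&(P[...,1]<-.15)&(lab>140)
    Q=P[m];A=np.c_[np.ones(len(Q)),Q[:,0]-.467,Q[:,1]+.267]
    k=np.ones(len(Q),bool)
    for _ in range(5):
        c=np.linalg.lstsq(A[k],Q[k,2],rcond=None)[0];r=Q[:,2]-A@c;k=abs(r)<.004
    q=Q[k];print(n,len(Q),k.sum(),"top z",c[0].round(4),"slopes x,y",c[1:].round(3),"ymax",np.percentile(q[:,1],[0.5,99.5]).round(4))
    for y0 in np.arange(-.28,-.16,.02):
        w=q[abs(q[:,1]-y0)<.01]
        if len(w)>5:print(round(y0,2),w[:,0].min().round(4),w[:,0].max().round(4),"mid",((w[:,0].min()+w[:,0].max())/2).round(4))
E
```

```text
side 1466 1212 top z 0.1201 slopes x,y [-0.001  0.   ] ymax [-0.3675 -0.1649]
-0.28 0.4101 0.522 mid 0.466
-0.26 0.4102 0.5211 mid 0.4656
-0.24 0.4134 0.5201 mid 0.4667
-0.22 0.4135 0.5189 mid 0.4662
-0.2 0.4137 0.5178 mid 0.4657
-0.18 0.4167 0.517 mid 0.4668
-0.16 0.4195 0.516 mid 0.4677
top 580 477 top z 0.1188 slopes x,y [-0.005  0.007] ymax [-0.2791 -0.1657]
-0.28 0.5069 0.52 mid 0.5135
-0.26 0.497 0.5208 mid 0.5089
-0.24 0.4785 0.5216 mid 0.5
-0.22 0.4628 0.5187 mid 0.4908
-0.2 0.4437 0.5154 mid 0.4796
-0.18 0.4243 0.5194 mid 0.4718
-0.16 0.4215 0.5132 mid 0.4673
```

The lid is level and central on the tool axis: its underside is at TCP − 0.092 and its nose 130 mm ahead. Starting it in the mouth.

```bash
python3 - <<'E'
from arm import *
bot.servo_line([*way(-.25),.215],rv(BY),vel=.15)
bot.servo_line([*way(-.25),.171],vel=.08);st("pre")
print(bot.servo_line([*way(-.185),.171],vel=.05,until_force=5));st("in45")
print(bot.servo_line([*way(-.185),.160],vel=.015,until_force=3));s=st("lowered")
import cv2
for n in("side","top"):
    p,d=bot.camera(n);i=bot.camera_info(n);np.savez(f"{n}2.npz",p=p,d=d,K=i["camera_matrix"],E=i["extrinsics"])
    x0,y0,w,h=((240,130,150,170) if n=="side" else (230,140,150,170))
    cv2.imwrite(f"pics/{n}2.png",cv2.resize(p[y0:y0+h,x0:x0+w],None,fx=2.6,fy=2.6))
a=cv2.imread("pics/side2.png");b=cv2.imread("pics/top2.png");cv2.imwrite("pics/ins.png",np.hstack([a,b]))
E
```

```text
pre 9.07 tcp [ 0.5922 -0.1854  0.1713] F [ 0.52 -0.66 -2.2 ] M [-0.04 -0.   -0.02] w 0.0172
False
in45 10.52 tcp [ 0.5855 -0.1208  0.171 ] F [ 0.22  0.01 -2.51] M [-0.04  0.01  0.03] w 0.0168
True
lowered 10.93 tcp [ 0.5856 -0.1208  0.1668] F [-1.05 -1.56  4.57] M [0.25 0.09 0.02] w 0.017
```

View pics/ins.png

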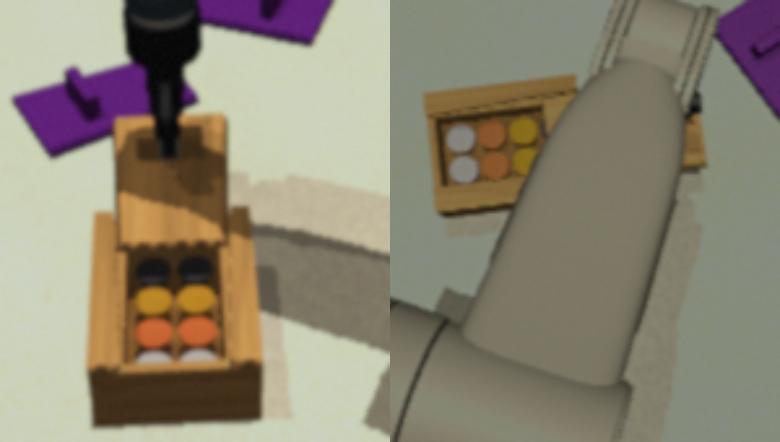

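The nose lies between the rails. Contact came at TCP 0.1668, which puts the underside at 0.0748, matching the 75 mm ledge. Now sliding in.

```bash
cat >> arm.py <<'E'
D=np.array([np.cos(BY),np.sin(BY),0]);N=np.array([-np.sin(BY),np.cos(BY),0])
def wf(m=""):
    s=bot.state();d=s["tcp_pos"][:2]-BX;f=s["wrist_force"]
    print(m,round(s["time"],2),"x",round(d@D[:2]*1e3,1),"y",round(d@N[:2]*1e3,1),"z",round(s["tcp_pos"][2],4),"Fx",round(f@D,2),"Fy",round(f@N,2),"Fz",round(f[2],2),"Mz",round(s["moment"][2],2),"w",round(s["grip_width"],4));return s
E
python3 - <<'E'
from arm import *
bot.servo_line([*way(-.185),.1675],vel=.02);wf("unload")
for x in(-.15,-.11,-.08,-.06,-.05):
    h=bot.servo_line([*way(x),.1675],vel=.03,until_force=6);wf(h)
    if h:break
E
```

```text
unload 11.28 x -185.0 y 0.0 z 0.1673 Fx -1.58 Fy 0.67 Fz -0.33 Mz -0.1 w 0.017
False 12.6 x -149.9 y 0.0 z 0.1674 Fx -0.08 Fy -0.66 Fz -0.37 Mz -0.02 w 0.0167
False 14.08 x -110.0 y -0.0 z 0.1675 Fx -0.88 Fy 0.0 Fz 1.1 Mz 0.05 w 0.0168
False 15.23 x -79.8 y -0.0 z 0.1675 Fx 0.66 Fy -0.43 Fz 1.29 Mz -0.0 w 0.0169
False 16.05 x -59.5 y 0.0 z 0.1675 Fx 1.46 Fy -0.38 Fz 4.06 Mz -0.02 w 0.0167
False 16.53 x -49.6 y -0.0 z 0.1675 Fx 0.45 Fy 0.92 Fz 3.09 Mz -0.13 w 0.0172
```

```bash
cat >> arm.py <<'E'
def fm(n=8):
    F=[]
    for _ in range(n): F.append(bot.state()["wrist_force"]);bot.pause(.03)
    F=np.mean(F,0);return np.round([F@D,F@N,F[2]],2)
E
python3 - <<'E'
from arm import *
bot.set_gripper(.024,20);wf("open");print(fm())
h=bot.servo_line([*way(-.0),.1675],vel=.008,until_force=6);wf(h);print(fm())
E
```

```text
open 16.77 x -49.8 y 0.3 z 0.1671 Fx -0.03 Fy -0.17 Fz 0.27 Mz 0.01 w 0.0244
[0.03 0.01 0.09]
True 20.07 x -28.2 y 0.3 z 0.1672 Fx 0.29 Fy 0.4 Fz -0.45 Mz -0.01 w 0.0243
[-0.23  0.22 -0.2 ]
```

```bash
python3 - <<'E'
from arm import *
for f in(8,10,11):
    h=bot.servo_line([*way(.0),.1675],vel=.007,until_force=f);wf((f,h));print(fm(4))
    if not h:break
E
```

```text
(8, True) 21.27 x -28.0 y 0.6 z 0.1667 Fx -1.07 Fy -0.64 Fz 1.1 Mz -0.02 w 0.0241
[-0.84 -0.43  0.88]
(10, True) 22.37 x -27.4 y 0.9 z 0.166 Fx -2.49 Fy 0.17 Fz 0.83 Mz 0.01 w 0.024
[-1.01 -0.41  0.93]
(11, True) 23.44 x -27.2 y 1.0 z 0.1655 Fx -1.02 Fy -0.11 Fz 0.63 Mz -0.02 w 0.0237
[-1.16 -0.37  0.73]
```

```bash
python3 - <<'E'
from arm import *
bot.servo_line([*way(-.029),.167],vel=.02);print(fm(4))
x=-.0275
for i in range(45):
    bot.servo_line([*way(x),.167],vel=.02,until_force=13);f=fm(3)
    print(round(x*1e3,2),f)
    if f[0]<-10.8 or bot.state()["time"]>36:break
    x+=.0004 if f[0]>-6 else .0002
wf()
E
```

```text
[0.23 0.14 0.23]
-27.5 [-0.43  0.31  0.15]
-27.1 [-0.83  0.08  0.11]
-26.7 [-5.63  0.22 -0.48]
-26.3 [-7.18  0.37 -0.24]
-26.1 [-8.31  0.08 -0.6 ]
-25.9 [-9.01  0.17 -0.96]
-25.7 [-10.2    0.87  -0.34]
-25.5 [-10.77   0.73  -1.45]
-25.3 [-11.13   0.45  -1.42]
 27.15 x -26.7 y -0.0 z 0.167 Fx -11.39 Fy 0.94 Fz -0.36 Mz 0.08 w 0.024
```

```bash
python3 - <<'E'
from arm import *
bot.servo_line([*way(-.0285),.167],vel=.02);print(fm(3))
for x in(-.0268,-.0262,-.0258,-.0255,-.0253,-.0251):
    bot.servo_line([*way(x),.167],vel=.02,until_force=13);f=fm(4);print(x,f,round((bot.state()["tcp_pos"][:2]-BX)@D[:2]*1e3,2))
    if f[0]<-11.3:break
bot.servo_line([*way(-.0298),.167],vel=.02);print(fm(3))
bot.set_gripper(.045);wf()
bot.servo_line([*way(-.0298),.25],vel=.12)
bot.reach([.42,-.30,.30],rv(LY));wf("away")
import cv2
for n in("side","top"):
    p,d=bot.camera(n);i=bot.camera_info(n);np.savez(f"{n}3.npz",p=p,d=d,K=i["camera_matrix"],E=i["extrinsics"])
    x0,y0,w,h=((240,190,130,130) if n=="side" else (160,140,160,130))
    cv2.imwrite(f"pics/{n}3.png",cv2.resize(p[y0:y0+h,x0:x0+w],None,fx=2.7,fy=2.7))
a=cv2.imread("pics/side3.png");b=cv2.imread("pics/top3.png");cv2.imwrite("pics/end.png",np.hstack([a,b]))
E
```

```text
[0.85 0.41 0.11]
-0.0268 [-3.69  0.15 -0.47] -26.92
-0.0262 [-6.73  0.33 -0.4 ] -26.82
-0.0258 [-8.85  0.07 -1.06] -26.74
-0.0255 [-10.56   0.31  -0.78] -26.69
-0.0253 [-11.69   0.14  -0.79] -26.66
[ 0.29 -0.44  0.18]
 30.28 x -29.7 y 0.0 z 0.167 Fx -1.49 Fy -0.17 Fz -0.66 Mz 0.04 w 0.0448
away 32.5 x -346.2 y 182.3 z 0.2998 Fx 0.02 Fy -0.41 Fz 0.3 Mz 0.07 w 0.045
```

View pics/end.png

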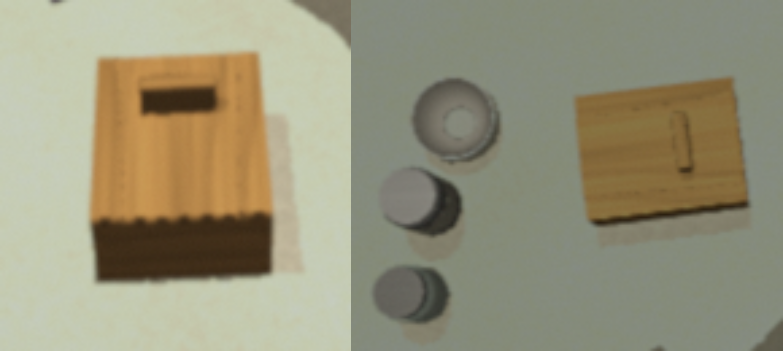

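The lid sits flush between the rails, with its ends level with the box ends. The second push reached 11.7 N at the same position as the first, so it is wedged. The jar, tin and bowl have not moved. One quick depth check, then I hand in.

```bash
python3 - <<'E'
from h import *
from arm import *
for n in("side","top"):
    z=np.load(n+"3.npz");P=cloud(z).reshape(-1,3);d=P[:,:2]-BX;x=d@D[:2];y=d@N[:2];i=(abs(x)<.11)&(abs(y)<.085)
    b=i&(P[:,2]>.108)&(P[:,2]<.13);t=i&(abs(y)<.04)&(abs(x)<.09)&(x>0)
    print(n,"bar x,y mm",(x[b].mean()*1e3).round(1),(y[b].mean()*1e3).round(1),"lid top z",np.median(P[t,2]).round(4),P[t,2].std().round(4))
t0,t3=np.load("top0.npz")["p"],np.load("top3.npz")["p"]
print("bystander diff",np.abs(t0[165:265,165:218].astype(int)-t3[165:265,165:218]).mean())
bot.close_job()
E
```

```text
side bar x,y mm -26.8 1.4 lid top z 0.0882 0.0016
top bar x,y mm -29.0 1.9 lid top z 0.0877 0.0031
bystander diff 1.059748427672956
the job is handed in; nothing more can be done
```

The box is closed: the lid is wedged in the way and stayed put after I let go. The job is handed in, with about 33 s of the 54 s used.

- **What I did:** I took the wooden lid by its bar, started its narrow end in the wide mouth and lowered it onto the ledges. I slid it most of the way in the grip, then loosened the jaws and pushed it home with one finger against the bar.
- **Push force:** The first steady push reached 11.1–11.4 N. I eased off and pushed again to 11.7 N, and the lid did not creep any further, so I took it as tight.
- **Final position:** The lid's middle is within about 1 to 3 mm of the way's middle along its length. Its top is at about 88 mm, level with the rail tops.
- **Bystanders:** The jar, tin and bowl look unchanged between the first and last top views. I did not go near the purple look-alikes.

**Checks that disagreed:**
- The two cameras differ by 2 mm on the bar's position along the way (-26.8 against -29.0 mm), about the calibration error. They put the bar 1.4 and 1.9 mm to one side.
- The side camera's outline fits were about 12 mm off the top camera's along the table, so I used the top view and the depth readings.
- Earlier pushes set to stop on a force change (6 to 11 N) relaxed as soon as they stopped. I therefore finished with small position steps and steady force readings.

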